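# Clear and pop the hatch of the medal showcase

### The job

A customer wants to see the medals: on the showcase with the round medals, push the presentation box that lies on the hatch across onto the fixed glass at the hatch's left (as seen from the robot), sliding it flat and without pinching or lifting it. Then press the hatch at its front edge with a fingertip, just once, since a second push would latch it shut again; back off so that it pops up, and see that it stays fully open. Leave the penknife showcase shut and all the other things where they are.

Things in the scene. Friction and masses are not known exactly. Their poses are not given: they have to be found in the camera images.
- medal_case: showcase to open, holding round rosette medals (46 mm discs) on a dark pad: low glass-topped box with black frame, fixed to the counter, 300 mm deep (its x, away from the robot), 280 wide (its y, to the left), 110 high. Origin: centre of its underside, z up. The steel-edged glass hatch covers x -135 to +17, y -130 to +20 mm of its top; the rest of the top is fixed
- medal_glass (a point): middle of the left fixed glass of the medal showcase, on its top face (x = -59, y = 80, z = 110 mm in the showcase's frame). This glass spans x from -136 to 18 mm and y from 21 to 140 mm, level with the hatch beside it (the hatch stands about 1 mm higher), nothing else standing proud between them. The rear strip beyond x = 18 mm, a 14 mm front rail and a 9 mm right rail are fixed too
- knife_case: the other showcase, of the same make and sizes, holding penknives (95 mm long bars); it stands beside the first one, on either side of it, and is to stay shut
- medal_press (a point): middle of the round steel press plate (24 mm, flat) on top of the medal showcase's hatch, 22 mm in from the middle of its front edge; it rides on the hatch. When the hatch is latched it lies at x = -113, y = -55, z = 110.5 mm in the showcase's frame
- medal_hinge (a point): middle of the hinge line of the medal showcase's hatch, at the hatch's rear edge (x = 17, y = -55, z = 110.5 mm in the showcase's frame); the hinge runs along the showcase's y
- medal_hatch (a joint): hatch angle (rad): 0 latched, -0.034 pressed to its stop, 0.75 open against its stop (front edge 104 mm up). Push-push latch: pressed 4 mm at the plate (the stop comes at about 4.5 mm; takes 2 to 3 N, more if struck fast) and let go, it springs up in about 1 s and stays open, pushing up with 1 to 2 N. Pressed down to the stop again it latches shut. Too short a press leaves it latched
- knife_hatch (a joint): angle of the penknife showcase's hatch (rad), of the same make: about 0 latched shut
- medal_pin (a joint): sideways place (m) of the follower roller in the heart-shaped cam of the medal hatch's latch, out of sight under the front edge, not to be handled: 0 when latched, up to +0.0066 as the hatch is pressed, about -0.004 to -0.007 once it has popped open; below -0.0085 only when an open hatch is pushed shut again
- gift_box_center (a point): centre of the presentation box: closed maroon hinged box with a thin gilt seam, 80 (its x) x 56 (its y) x 28 mm (z), about 0.14 kg, loose, lying flat on the medal showcase's hatch with its long side within 30 degrees of the showcase's x. The point is at the middle of the box, 14 mm above its underside
- loupe: folding magnifier: a 30 mm wide, 16 mm high lens barrel with a flat steel case behind it, 63 mm long in all, lying on the rear fixed glass of the medal showcase; loose, to be left alone (origin: under the barrel)
- coin_dish: shallow brass dish, 84 mm across, 22 mm high, on the left fixed glass of the penknife showcase; loose, to be left alone (origin: centre of its underside)
- card_terminal: grey hand-held card terminal with keys, 165 x 76 x 40 mm, on the counter to the left; loose, to be left alone (origin: centre of its underside)
- ring_cone: wooden ring cone, 60 mm across its foot, 88 mm high, on the counter to the right; loose, to be left alone (origin: centre of its underside)
- polish_jar: small white screw-top jar, 60 mm across, 62 mm high, on the counter to the right; loose, to be left alone (origin: centre of its underside)
- pocket_watch: silver pocket watch lying flat, 52 mm across, 13 mm high, on the counter to the left; loose, to be left alone (origin: centre of its underside)
- pen: black pen, 130 mm long, 10 mm thick, lying on the rear fixed glass of the penknife showcase; loose, to be left alone (origin: under its middle)
Not all that is in view belongs to the job. What is shaped like the part that bears gift_box_center but blue or grey is not meant.

How it is judged:
By the outcome, as a careful person would: the job done as asked, in the order asked, and still so for the second after the job is handed in, with the robot touching nothing.
It also fails if it takes over 40 s, if anything falls off the work surface, if the arm or the gripper's body presses on something with over 40 N, if the wrist force passes 120 N, or if a joint passes its speed limit or range.

### The arm

A 7-joint arm with a two-finger parallel gripper is mounted at the origin on the work surface. World frame = base frame: x ahead of the robot, y to its left, z up, the work surface at z = 0. Lengths are in m, angles in rad, forces in N, time in s.
With the tool pointing down it reaches from about 0.4 to 0.875 m from the base axis. Payload 19.3 kg.
Tool frame: the origin (TCP) lies on the centre line of the jaws, within the pads' length; the fingertips stand 8 mm ahead of it and the grasp point (between the pads) lies 11 mm behind it; z points along the fingers, y is the line along which they close (so a half turn about z gives the same grasp; the last joint's range is limited). The gripper opens to 85 mm and grips with 20 to 120 N. Pads are 22 mm wide; open, the fingers measure 114 mm over their backs; the gripper's body (76 mm by 85 mm) begins 54 mm behind the grasp point. The pads swing forward as they close: fully open they stand 13 mm farther back than shut.
Start: joints at [-1.318, 0.521, -0.036, 1.599, 0.021, 1.021, -0.113], TCP at [0.198, 0.593, 0.239] pointing down, gripper open.
Joint ranges: [-2.91, 2.91], [-0.3, 2.13], [-1.5, 1.42], [0.17, 2.43], [-1.26, 4.41], [0.16, 1.93], [-2.52, 2.52]. Speed limits (rad/s): [1.89, 1.89, 2.39, 2.39, 3.01, 3.01, 3.01].

### API

Orientations are given as [roll, pitch, yaw] about the fixed x, y, z axes, in that order (R = Rz(yaw) Ry(pitch) Rx(roll)).
In Python, from workcell import status, grab_frame, camera_params, bot, search_frame, silhouettes gives the robot as it stands.
- The arm moves only by the shell command python3 -m creep 'ROWS' [FORCE]. ROWS is JSON, a list of rows, each a list of 5 numbers: the shift along the tool's x, y, z in units of 60 mm (1.0 is 60 mm), then the turn about the tool's z in units of 8 degrees (1.0 is 8 degrees), then the opening, from 0 (shut) to 1 (fully open). In form: [[x, y, z, twist, hand], ...]. A call has 1 to 5 rows; each row is the pose to reach, as a shift and turn from the pose commanded when the call began, along the tool's axes at that moment; what a row does not reach only later rows make up. A row lasts 1/8 s, in which the tool goes at most 62.5 mm and 10.7 degrees, less where a joint would pass 70% of its speed; a pose out of reach is approached as far as the arm can. A call with a gripper value outside its range is refused whole. The fingers move at their own pace and stop on an object; FORCE is the grip in N (left out, the last holds). Time passes only in rows, so rows that repeat a pose let the fingers close. It gives the time, the measured TCP pose, the force, the opening and the grip force at its end, in the units of the state.
- status.observe(): the state, without advancing time (a new reading comes with each control period).
- grab_frame(name): name is "scene" or "side" or "wrist"; returns the picture (400x640x3 uint8, blue, green, red); there is no depth.
- camera_params(name): a dict with "K" (3x3 intrinsics, pixels), "rvec" (rotation vector, rad) and "tvec" (3), from world to camera coordinates, as OpenCV has them; the wrist camera has in their place "tool_from_camera" (4x4, takes a point from camera to tool coordinates, whose origin is the TCP and whose axes are the flange's). Camera axes: x right, y down, z forward; pixel columns grow to the right and rows downward; lengths in m; the calibration is good to about 2 mm. A picture is of the moment at which its call begins: read the wrist's pose just before it. camera_params takes no time and is no camera call.
- bot.job_done(): hands the job in; it is judged then, once.
Trained networks look in the newest picture that a camera, given by its name, has taken for a name from the list of things; names that differ only in an ending like _2 or _b are one class to them, and where a whole thing is asked for, a point or a joint stands for the part that bears it (a point fixed in the world has none). Each returns a list of dicts, best first, with "p" (0 to 1); they miss things now and then, are a little off and sometimes report something else, mostly with a low value. They report only what shows in the picture. A call takes as long as a camera call. They do not tell look-alikes from the thing itself.
- search_frame(camera, name): "extent" ([left, top, right, bottom] as shares, 0 to 1, of the picture: columns of its width, rows of its height, round what is visible of it).
- silhouettes(camera, name): "mask" (400x640 bool, what is visible of it) and "extent" ([left, top, right, bottom] as shares, 0 to 1, of the picture: columns of its width, rows of its height, round what is visible of it).
The state is a dict: "clock": time; "qpos": joint angles; "qd": joint speeds; "joint_efforts": joint torques, N m; "position": TCP position; "tool_rot": TCP orientation; "force": force on the tool from outside, world axes, zero at the start; "moment": the same for the moment, N m; "grip_width": finger opening in m; "finger_force": force on a finger pad.
Only numpy, scipy, OpenCV 4.12 (cv2) and the standard library are available. Lean on these libraries where they do the work, as an engineer would, in place of code of your own. Each camera call takes 0.05 s, during which the arm holds its last target. There are 200 camera calls.

## Working session

There is one attempt and no reset: what is moved stays moved. The work goes in short steps, Python scripts to look and compute and a shell command to move; the robot and the scene stay as the last step left them, time stands still between calls to the robot, and variables do not carry over. Pictures are saved under pics/ and viewed, at most 10 in all, crops included, and the job is handed in when it is done.

```bash
mkdir -p pics; cat > h.py <<'E'
import numpy as np, cv2
from workcell import status, grab_frame, camera_params, bot, search_frame, silhouettes
from scipy.spatial.transform import Rotation as R
def campose(cam):
    p=camera_params(cam);K=np.array(p["K"])
    if "rvec" in p:
        Rm=cv2.Rodrigues(np.array(p["rvec"],float))[0];t=np.array(p["tvec"],float).ravel()
        return K,Rm.T,-Rm.T@t
    s=status.observe();T=np.array(p["tool_from_camera"])
    Rt=R.from_euler('xyz',s["tool_rot"]).as_matrix()
    return K,Rt@T[:3,:3],Rt@T[:3,3]+np.array(s["position"])
def ray(P,uv,z):
    K,Rw,c=P;d=Rw@np.linalg.inv(K)@np.array([uv[0],uv[1],1.]);return c+d*(z-c[2])/d[2]
def proj(P,X):
    K,Rw,c=P;q=(np.atleast_2d(X)-c)@Rw@K.T;return q[:,:2]/q[:,2:]
E
python3 - <<'E'
from h import *
s=status.observe();print(s)
for c in("scene","side"):
    P=campose(c);cv2.imwrite(f"pics/{c}.png",grab_frame(c));print(c,P[2])
    for n in("medal_case","knife_case","gift_box_center","loupe","coin_dish","medal_press"):
        for d in search_frame(c,n)[:3]:
            e=np.array(d["extent"])*[640,400,640,400];print(c,n,round(d["p"],2),e.round(),ray(P,[(e[0]+e[2])/2,(e[1]+e[3])/2],.11).round(3))
E
```

```text
{'clock': 0.0, 'qpos': array([-1.31821225,  0.52203074, -0.03635391,  1.599971  ,  0.02121522,
        1.0211045 , -0.11280968]), 'qd': array([ 1.61155510e-03,  8.13806297e-05,  1.18815569e-03,  6.89274092e-04,
       -1.29726049e-03,  6.67677592e-04,  1.52033526e-04]), 'joint_efforts': array([ 6.08799946e-04, -9.27097034e+01,  1.98023580e+00, -3.69919503e+01,
        1.78528775e-02,  8.21766676e-03, -4.49898678e-07]), 'position': array([0.19817792, 0.59241652, 0.23872826]), 'tool_rot': array([-3.14046742e+00,  7.96482220e-05,  2.81881925e+00]), 'force': array([-0.09168696, -0.00956094,  0.35533679]), 'moment': array([ 0.0269862 , -0.0013846 , -0.00664938]), 'finger_force': 0.0, 'grip_width': 0.08536966346024208}
scene [1.26410047 0.35546022 1.23974264]
scene medal_case 0.73 [321. 207. 457. 346.] [0.682 0.229 0.11 ]
scene medal_case 0.37 [345. 210. 411. 269.] [0.595 0.163 0.11 ]
scene knife_case 0.77 [192. 148. 329. 275.] [ 0.647 -0.163  0.11 ]
scene knife_case 0.72 [483. 220. 522. 277.] [0.485 0.465 0.11 ]
scene gift_box_center 0.95 [338. 166. 369. 199.] [0.447 0.027 0.11 ]
scene gi
[... 246 characters left out ...]
  0.11 ]
scene medal_press 0.6 [344. 210. 411. 271.] [0.597 0.162 0.11 ]
side [ 0.0879426  -0.67054776  0.84218507]
side medal_case 0.92 [236. 108. 366. 214.] [0.597 0.143 0.11 ]
side knife_case 0.68 [295. 175. 462. 324.] [ 0.558 -0.243  0.11 ]
side gift_box_center 0.96 [189. 176. 218. 193.] [0.321 0.208 0.11 ]
side gift_box_center 0.95 [223. 195. 259. 222.] [0.362 0.064 0.11 ]
side gift_box_center 0.85 [245. 232. 279. 267.] [ 0.338 -0.087  0.11 ]
side loupe 0.56 [336. 128. 344. 146.] [0.764 0.174 0.11 ]
side coin_dish 0.58 [318. 200. 353. 227.] [ 0.55  -0.089  0.11 ]
side coin_dish 0.34 [392. 198. 427. 222.] [ 0.71 -0.19  0.11]
side medal_press 0.69 [259. 136. 332. 180.] [0.592 0.165 0.11 ]
```

View pics/scene.png

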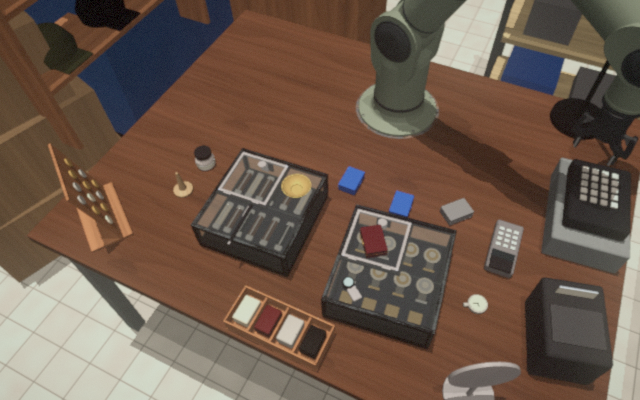

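View pics/side.png

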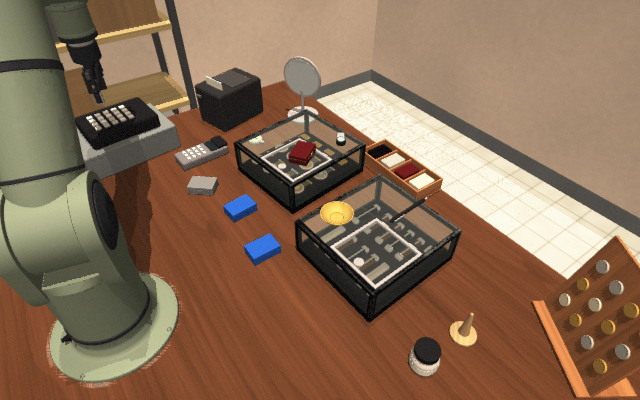

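The scene picture shows the medal case at (390,270) with its hatch at (378,240) and the maroon box at (375,240). Left of the case as the robot sees it is the fixed glass at (430,255); the knife case is at (262,210). I'll now fit poses using the masks.

```bash
cat >> h.py <<'E'
from scipy.optimize import minimize
def hullmask(P,X):
    m=np.zeros((400,640),np.uint8);cv2.fillConvexPoly(m,cv2.convexHull((proj(P,X)*16).round().astype(np.int32)),1,shift=4);return m
def boxpts(x,y,yaw,lx,ly,z0,z1):
    c=np.array([[a*lx/2,b*ly/2] for a in(-1,1) for b in(-1,1)]);r=np.array([[np.cos(yaw),-np.sin(yaw)],[np.sin(yaw),np.cos(yaw)]])
    q=c@r.T+[x,y];return np.vstack([np.c_[q,np.full(4,z)] for z in(z0,z1)])
def fit(views,x0,lx,ly,z0,z1):
    def cost(v):
        s=0
        for P,m in views:
            h=cv2.GaussianBlur(hullmask(P,boxpts(*v,lx,ly,z0,z1)).astype(np.float32),(5,5),0);g=cv2.GaussianBlur(m.astype(np.float32),(5,5),0)
            s+=np.minimum(h,g).sum()/np.maximum(h,g).sum()
        return -s/len(views)
    best=None
    for y in np.arange(-.6,.61,.2):
        S=np.array([[0,0,0],[.02,0,0],[0,.02,0],[0,0,.2]])+[x0[0],x0[1],x0[2]+y]
        r=minimize(cost,S[0],method='Nelder-Mead',options=dict(initial_simplex=S,xatol=1e-4,fatol=1e-5))
        if best is None or r.fun<best.fun:best=r
    return best.x,-best.fun
def pick(cam,name,P,near,z,r=.08):
    for d in silhouettes(cam,name):
        m=np.array(d["mask"]);v,u=np.nonzero(m);q=ray(P,[u.mean(),v.mean()],z)
        if np.hypot(*(q[:2]-near))<r:return m
E
python3 - <<'E'
from h import *
mb=[];mc=[];mh=[]
for c in("scene","side"):
    P=campose(c);grab_frame(c)
    for L,n,near,z,r in((mb,"gift_box_center",[.6,.165],.12,.06),(mc,"medal_case",[.65,.2],.11,.12),(mh,"medal_press",[.595,.165],.11,.05)):
        m=pick(c,n,P,near,z,r)
        print(c,n,None if m is None else m.sum())
        if m is not None:
            L.append((P,m))
            if L is mh:
                v,u=np.nonzero(m);print(cv2.minAreaRect(np.array([ray(P,q,.1105)[:2] for q in zip(u,v)],np.float32)))
for x in mb,mb[:1],mb[1:]:
    if x: print("box",fit(x,[.6,.165,-.2],.08,.056,.111,.139))
for x in mc,mc[:1],mc[1:]:
    if x:
        f=fit(x,[.64,.2,-.2],.30,.28,0,.11);print("case",f)
        v=f[0];r=lambda a,b:(v[0]+a*np.cos(v[2])-b*np.sin(v[2]),v[1]+a*np.sin(v[2])+b*np.cos(v[2]))
        print("hatch ctr",r(-.059,-.055),"glass",r(-.059,.08),"press",r(-.113,-.055))
E
```

```text
scene gift_box_center 764
scene medal_case 12584
scene medal_press 2154
((0.5943750739097595, 0.1594918966293335), (0.15743830800056458, 0.15087740123271942), 6.605586051940918)
side gift_box_center 442
side medal_case 7784
side medal_press 1148
((0.5921909809112549, 0.1628189980983734), (0.15507569909095764, 0.1554536372423172), 8.157535552978516)
box (array([0.61241308, 0.15677204, 0.61888339]), np.float64(0.8661065101623535))
box (array([0.61223642, 0.1566975 , 0.61802497]), np.float64(0.9441046714782715))
box (array([0.61327659, 0.15927491, 0.75916146]), np.float64(0.8227611780166626))
case (array([0.64320157, 0.22156752, 0.12305594]), np.float64(0.9000959396362305))
hatch ctr (np.float64(0.5913987265132769), np.float64(0.15974143154705112)) glass (np.float64(0.5748280690878217), np.float64(0.29372058407642115)) press (np.float64(0.5378070655015288), np.float64(0.15311316857686902))
case (array([0.64335247, 0.22062537, 0.11937529]), np.float64(0.9150134325027466))
hatch ctr (np.float64(0.5913224156768319), np.float64(0.1589903648878616)) glass (np.float64(0.5752450002005317), np.float64(0.29302960060488004)) press (np.float64(0.5377067213900245), np.float64(0.15255939869734156))
case (array([0.64542789, 0.22843921, 0.13036158]), np.float64(0.8978680968284607))
hatch ctr (np.float64(0.5940781057848483), np.float64(0.16623631951937115)) glass (np.float64(0.5765290963236656), np.float64(0.3000908385575094)) press (np.float64(0.540536298169593), np.float64(0.159216715734898))
```

```bash
cat >> h.py <<'E'
def delta(x,y,z,yaw):
    s=status.observe();Rt=R.from_euler('xyz',s["tool_rot"]).as_matrix()
    d=Rt.T@(np.array([x,y,z])-s["position"]);a=(yaw-s["tool_rot"][2]+np.pi)%(2*np.pi)-np.pi
    print("pos",s["position"].round(4),"yaw",round(s["tool_rot"][2],3),"w",round(s["grip_width"],4),"t",s["clock"],"F",s["force"].round(1));print("rows",(d/.06).round(3),"twist",round(-np.degrees(a)/8,2))
E
python3 -m creep '[[-8.7,-4.86,-1.35,8,0.35],[-8.7,-4.86,-1.35,8,0.35],[-8.7,-4.86,-1.35,8,0.35],[-8.7,-4.86,-1.35,8,0.35],[-8.7,-4.86,-1.35,8,0.35]]'
python3 -c "
from h import *
delta(.60,.15,.32,1.69)"
```

```text
clock: 1.72
position: [0.4079, 0.3622, 0.2818]
tool_rot: [3.141, -0.001, 1.875]
force: [1.3, 0.6, 0.4]
grip_width: 0.0298
finger_force: 0.0
pos [0.4079 0.3622 0.2818] yaw 1.875 w 0.0298 t 1.725 F [1.3 0.6 0.4]
rows [-4.333  1.996 -0.638] twist 1.33
```

```bash

python3 -m creep '[[-4.33,2,-0.64,1.33,0.35],[-4.33,2,-0.64,1.33,0.35],[-4.33,2,-0.64,1.33,0.35],[-4.33,2,-0.64,1.33,0.35],[-4.33,2,-0.64,1.33,0.35]]'
python3 - <<'E'
from h import *
P=campose("wrist");im=grab_frame("wrist");cv2.imwrite("pics/w1.png",im)
delta(.6205,.089,.22,1.69);print(P[2])
m=pick("wrist","gift_box_center",P,[.612,.157],.125)
if m is not None: print(m.sum(),fit([(P,m)],[.612,.157,.6],.08,.056,.111,.139))
m=pick("wrist","medal_press",P,[.593,.16],.11)
if m is not None:
  v,u=np.nonzero(m);print(u.min(),u.max(),v.min(),v.max(),cv2.minAreaRect(np.array([ray(P,q,.1105)[:2] for q in zip(u,v)],np.float32)))
E
```

```text
clock: 2.35
position: [0.602, 0.1501, 0.3201]
tool_rot: [3.141, 0.001, 1.693]
force: [-0.6, 1.0, 0.0]
grip_width: 0.0293
finger_force: 0.0
pos [0.6043 0.1464 0.3206] yaw 1.69 w 0.0302 t 2.4 F [-2.4 -5.6 -0.9]
rows [-0.977  0.152  1.679] twist -0.0
[0.59124115 0.23270409 0.45509167]
3790 (array([0.61178394, 0.15506991, 0.62399406]), np.float64(0.9541677236557007))
245 384 94 220 ((0.593937873840332, 0.15773290395736694), (0.1563510298728943, 0.1506929248571396), 6.912464141845703)
```

View pics/w1.png

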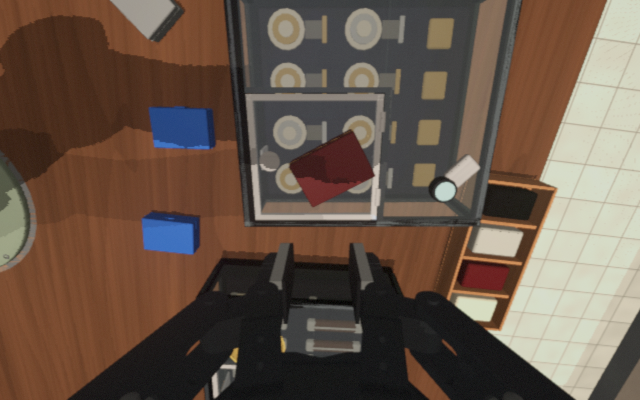

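The wrist view confirms this is the medal hatch (columns 245–384, rows 94–220), with the box at (332,168) and the press plate at (270,158). Next I'll go to the box's right side and descend.

```bash

python3 -m creep '[[-0.98,0.15,0.9,0,0.35],[-0.98,0.15,1.7,0,0.35],[-0.98,0.15,2.4,0,0.35],[-0.98,0.15,2.8,0,0.35],[-0.98,0.15,2.8,0,0.35]]'
python3 -c "
from h import *
delta(.6204,.086,.125,1.69)"
```

```text
clock: 3.12
position: [0.6153, 0.0968, 0.1502]
tool_rot: [-3.138, -0.0, 1.697]
force: [-0.0, 0.5, 0.2]
grip_width: 0.0298
finger_force: 0.0
pos [0.6153 0.0968 0.1502] yaw 1.697 w 0.0298 t 3.125 F [-0.   0.5  0.2]
rows [-0.189  0.063  0.42 ] twist 0.05
```

```bash

python3 -m creep '[[-0.2,0.06,0.0,0,0.35],[-0.2,0.06,0.2,0,0.35],[-0.2,0.06,0.4,0,0.35],[-0.2,0.06,0.4,0,0.35]]'
python3 -c "
from h import *
delta(.6204,.086,.125,1.69)"
```

```text
clock: 3.62
position: [0.621, 0.0845, 0.1265]
tool_rot: [-3.14, 0.0, 1.696]
force: [-0.2, -0.3, 0.8]
grip_width: 0.0294
finger_force: 0.0
pos [0.621  0.0845 0.1265] yaw 1.696 w 0.0294 t 3.625 F [-0.2 -0.3  0.8]
rows [ 0.026 -0.007  0.025] twist 0.04
```

```bash

python3 -m creep '[[0.2,0,0,0,0.35],[0.4,0,0,0,0.35],[0.6,0,0,0,0.35],[0.8,0,0,0,0.35],[1.0,0,0,0,0.35]]'
python3 - <<'E'
from h import *
delta(.6,.2575,.1265,1.69)
P=campose("wrist");im=grab_frame("wrist");cv2.imwrite("pics/w2.png",im)
E
```

```text
clock: 4.25
position: [0.6141, 0.1448, 0.1277]
tool_rot: [-3.142, 0.0, 1.696]
force: [-0.3, -1.8, 1.4]
grip_width: 0.03
finger_force: 0.5
pos [0.6141 0.1448 0.1277] yaw 1.696 w 0.03 t 4.25 F [-0.3 -1.8  1.4]
rows [1.893 0.002 0.02 ] twist 0.04
```

View pics/w2.png

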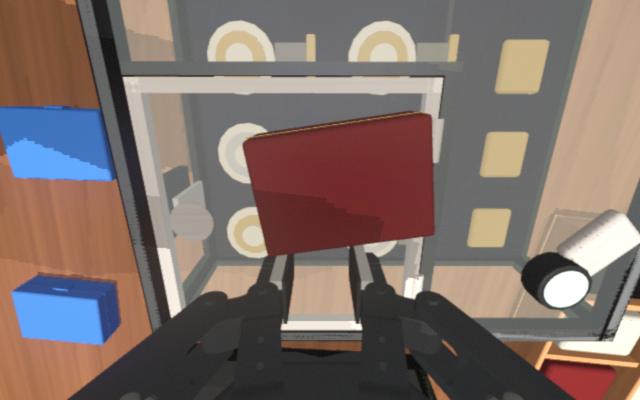

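The box, at (340,185), is swivelling square against the two fingertips and lying flat; I'll keep pushing.

```bash

python3 -m creep '[[0.2,0,0,0,0.35],[0.4,0,0,0,0.35],[0.6,0,0,0,0.35],[0.8,0,0,0,0.35],[1.0,0,0,0,0.35]]'
python3 -m creep '[[0.2,0,0,0,0.35],[0.4,0,0,0,0.35],[0.6,0,0,0,0.35],[0.75,0,0,0,0.35],[0.8,0,0,0,0.35]]'
python3 - <<'E'
from h import *
delta(.6,.2575,.1265,1.69)
P=campose("wrist");im=grab_frame("wrist");cv2.imwrite("pics/w3.png",im)
m=pick("wrist","gift_box_center",P,[.595,.3],.125)
if m is not None: print(m.sum(),fit([(P,m)],[.595,.3,.12],.08,.056,.110,.138))
E
```

```text
clock: 4.92
position: [0.6067, 0.2041, 0.1277]
tool_rot: [3.142, 0.0, 1.696]
force: [0.3, -1.3, 0.4]
grip_width: 0.0298
finger_force: 0.6
clock: 5.55
position: [0.6006, 0.2516, 0.1276]
tool_rot: [-3.142, 0.0, 1.696]
force: [-0.3, 0.4, 0.5]
grip_width: 0.0298
finger_force: 0.4
pos [0.6006 0.2516 0.1276] yaw 1.696 w 0.0298 t 5.55 F [-0.3  0.4  0.5]
rows [0.098 0.001 0.018] twist 0.04
```

View pics/w3.png

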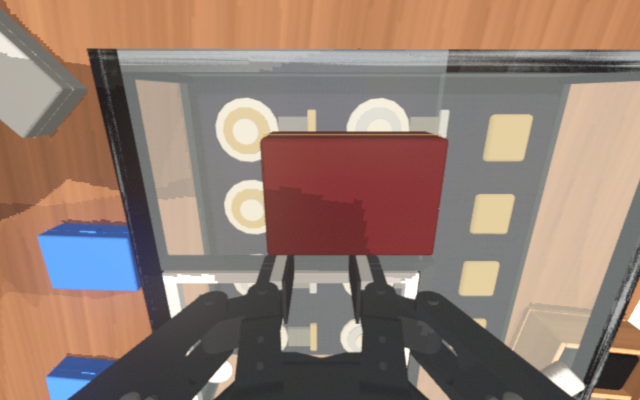

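Box, at (350,195), now lies square on the left glass and clear of the hatch's white edge (row 275). I'll back off, lift, and measure.

```bash

python3 -m creep '[[-0.4,0,0,0,0.35],[-0.6,0,-0.5,0,0.1],[-0.6,0,-1.2,0,0],[-0.6,0,-2,0,0],[-0.6,0,-2,0,0]]'
python3 - <<'E'
from h import *
delta(.5394,.1518,.20,1.69)
V=[]
for c in("wrist","scene"):
    P=campose(c);grab_frame(c)
    ds=silhouettes(c,"gift_box_center")
    for d in ds:
        m=np.array(d["mask"]);v,u=np.nonzero(m);q=ray(P,[u.mean(),v.mean()],.125)
        print(c,d["p"],m.sum(),q)
        if np.hypot(*(q[:2]-[.61,.292]))<.05:
            V.append((P,m));f=fit([(P,m)],[.61,.292,.12],.08,.056,.110,.138);v=f[0]
            a=.12;dd=v[:2]-[.645,.22];print(f,"case",dd@[np.cos(a),np.sin(a)],dd@[-np.sin(a),np.cos(a)])
    m=pick(c,"medal_press",P,[.593,.16],.11)
    if m is not None:
      v,u=np.nonzero(m);print(cv2.minAreaRect(np.array([ray(P,q,.1105)[:2] for q in zip(u,v)],np.float32)))
    cv2.imwrite(f"pics/{c}4.png",grab_frame(c))
E
```

```text
clock: 6.28
position: [0.607, 0.2141, 0.2514]
tool_rot: [3.136, -0.002, 1.694]
force: [0.1, 1.0, -0.2]
grip_width: -0.0004
finger_force: 0.0
pos [0.607  0.2141 0.2514] yaw 1.694 w -0.0004 t 6.275 F [ 0.1  1.  -0.2]
rows [-0.893 -1.25   0.848] twist 0.03
wrist 0.84 2668 [0.43818342 0.08058439 0.125     ]
wrist 0.77 7305 [0.60895091 0.29261353 0.125     ]
(array([0.60857901, 0.2910855 , 0.11995193]), np.float64(0.9753912091255188)) case -0.02764927226745164 0.0749343355277294
wrist 0.75 5274 [0.42045299 0.31328146 0.125     ]
wrist 0.7 16693 [0.5885381  0.18268433 0.125     ]
wrist 0.66 3330 [0.45508357 0.20249069 0.125     ]
((0.5941964983940125, 0.15923462808132172), (0.15632295608520508, 0.1513679027557373), 6.881519317626953)
scene 0.89 542 [0.4320632  0.32353009 0.125     ]
scene 0.83 426 [0.45469612 0.02371734 0.125     ]
scene 0.61 737 [0.60970947 0.29227359 0.125     ]
(array([0.60709964, 0.29188427, 0.10516849]), np.float64(0.9189075827598572)) case -0.029022377556413022 0.07590445979462877
scene 0.42 40 [0.49679966 0.16360473 0.125     ]
((0.5944955945014954, 0.1594260334968567), (0.1560320407152176, 0.1518668681383133), 7.116368770599365)
```

View pics/wrist4.png

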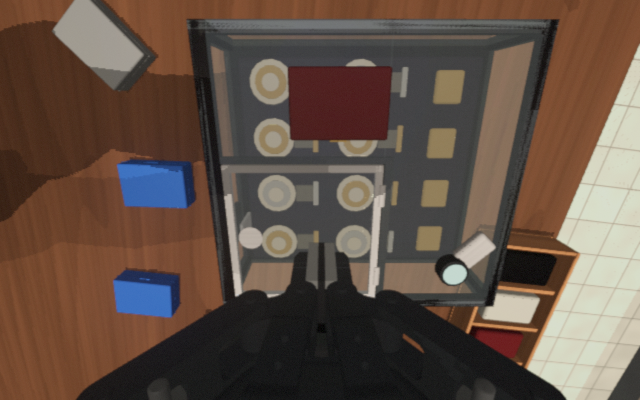

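Box measured at case (-28, 75) mm, square, so it sits fully on the left glass. Next: go above the press plate.

```bash

python3 -m creep '[[-0.45,-0.6,0.2,0,0],[-0.87,-1.24,0.8,0,0],[-0.87,-1.24,1.5,0,0],[-0.87,-1.24,1.9,0,0],[-0.87,-1.24,1.9,0,0]]'
python3 -m creep '[[0,0,0,0,0],[0,0,0,0,0]]'
python3 - <<'E'
from h import *
delta(.540,.153,.1185,1.69)
P=campose("side");im=grab_frame("side");cv2.imwrite("pics/s5.png",cv2.resize(im[90:240,210:400],None,fx=4,fy=4))
E
```

```text
clock: 7.3
position: [0.5371, 0.1538, 0.1323]
tool_rot: [-3.139, 0.001, 1.695]
force: [0.3, -0.3, 0.4]
grip_width: 0.0001
finger_force: 0.0
clock: 7.55
position: [0.5385, 0.1544, 0.1347]
tool_rot: [3.14, -0.0, 1.696]
force: [-0.3, 0.0, 0.2]
grip_width: 0.0001
finger_force: 0.0
pos [0.5385 0.1544 0.1347] yaw 1.696 w 0.0001 t 7.55 F [-0.3  0.   0.2]
rows [-0.027  0.022  0.27 ] twist 0.04
```

View pics/s5.png

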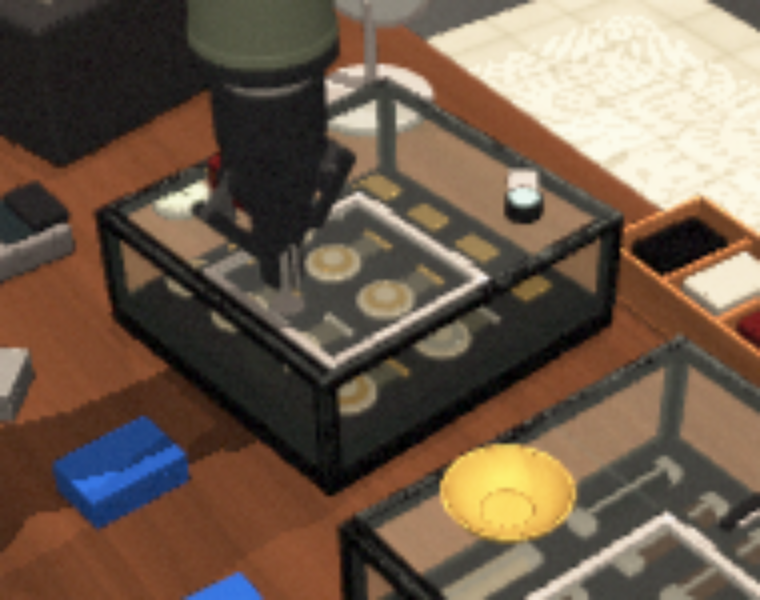

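Fingertip is over the press plate (285,300 in the crop). Descending gently to touch.

```bash

python3 -m creep '[[-0.02,0.02,0.15,0,0],[-0.02,0.02,0.22,0,0],[-0.02,0.02,0.26,0,0],[-0.02,0.02,0.28,0,0],[-0.02,0.02,0.28,0,0]]'
python3 -c "
from h import *
for i in range(1): delta(.540,.153,.114,1.69)"
```

```text
clock: 8.22
position: [0.5391, 0.1531, 0.1168]
tool_rot: [-3.141, 0.0, 1.696]
force: [-1.9, -0.3, 1.0]
grip_width: -0.0
finger_force: 1.1
pos [0.5391 0.1531 0.1168] yaw 1.696 w -0.0 t 8.225 F [-1.9 -0.3  1. ]
rows [-0.004  0.014  0.047] twist 0.04
```

```bash

python3 -m creep '[[0,0,0.02,0,0],[0,0,0.035,0,0],[0,0,0.05,0,0],[0,0,0.05,0,0]]'
```

```text
clock: 8.72
position: [0.5394, 0.1532, 0.1141]
tool_rot: [3.141, -0.0, 1.695]
force: [-2.9, -0.7, 7.9]
grip_width: -0.0005
finger_force: 4.3
```

```bash

python3 -m creep '[[0,0,0.012,0,0],[0,0,0.012,0,0],[0,0,-0.9,0,0],[0,-0.6,-1.9,0,0],[0,-1.2,-2.9,0,0]]'
python3 -m creep '[[0,-0.3,-0.5,0,0],[0,-0.3,-0.5,0,0],[0,-0.3,-0.5,0,0],[0,-0.3,-0.5,0,0],[0,-0.3,-0.5,0,0]]'
python3 -m creep '[[0,0,0,0,0],[0,0,0,0,0],[0,0,0,0,0],[0,0,0,0,0],[0,0,0,0,0]]'
python3 - <<'E'
from h import *
P=campose("side");im=grab_frame("side");cv2.imwrite("pics/s6.png",cv2.resize(im[80:230,200:400],None,fx=4,fy=4))
E
```

```text
clock: 9.35
position: [0.4747, 0.145, 0.2764]
tool_rot: [3.141, 0.0, 1.695]
force: [0.5, 1.8, 2.2]
grip_width: 0.0002
finger_force: 0.0
clock: 9.98
position: [0.4577, 0.1428, 0.3043]
tool_rot: [-3.14, 0.001, 1.695]
force: [0.3, -0.4, 0.3]
grip_width: 0.0002
finger_force: 0.0
clock: 10.6
position: [0.4576, 0.1429, 0.3051]
tool_rot: [3.142, -0.0, 1.696]
force: [-0.3, 0.2, -0.7]
grip_width: -0.0002
finger_force: 0.0
```

View pics/s6.png

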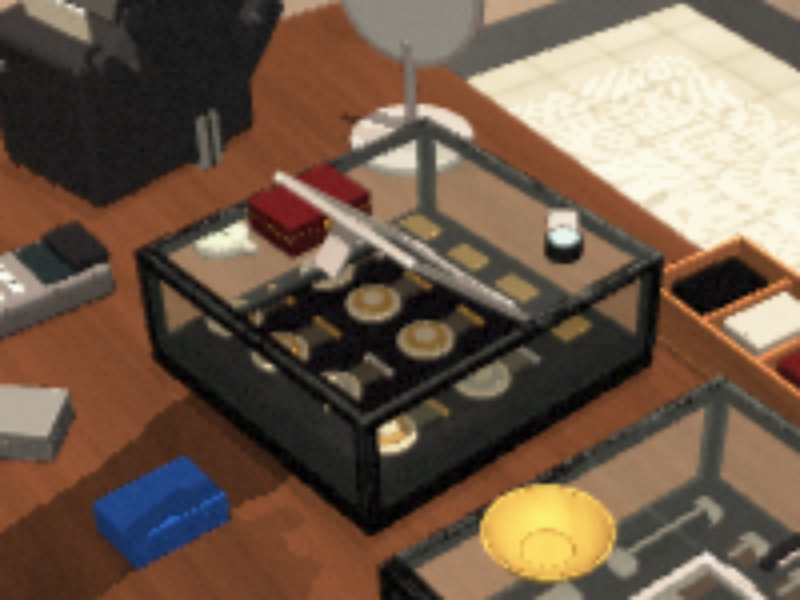

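The hatch has popped up, and the box and loupe are in place. I'll wait a little and check the opening angle against the projection of the fully open hatch.

```bash

python3 -m creep '[[0,0,0,0,0],[0,0,0,0,0],[0,0,0,0,0],[0,0,0,0,0],[0,0,0,0,0]]'
python3 - <<'E'
from h import *
P=campose("side");im=grab_frame("side")
a=.12
def W(x,y,z):return [.645+x*np.cos(a)-y*np.sin(a),.2205+x*np.sin(a)+y*np.cos(a),z]
big=cv2.resize(im[80:230,200:400],None,fx=4,fy=4)
for t,col in((.75,(0,255,0)),(.6,(255,0,255))):
    pts=[W(.017-.152*np.cos(t)*k,y,.1105+.152*np.sin(t)*k) for k,y in((0,-.13),(1,-.13),(1,.02),(0,.02))]
    cv2.polylines(big,[((proj(P,pts)-[200,80])*4).astype(np.int32)],True,col,1)
cv2.imwrite("pics/s7.png",big)
E
```

```text
clock: 11.28
position: [0.4576, 0.1429, 0.305]
tool_rot: [-3.142, 0.0, 1.696]
force: [-0.2, -0.5, -0.4]
grip_width: -0.0
finger_force: 0.0
```

View pics/s7.png

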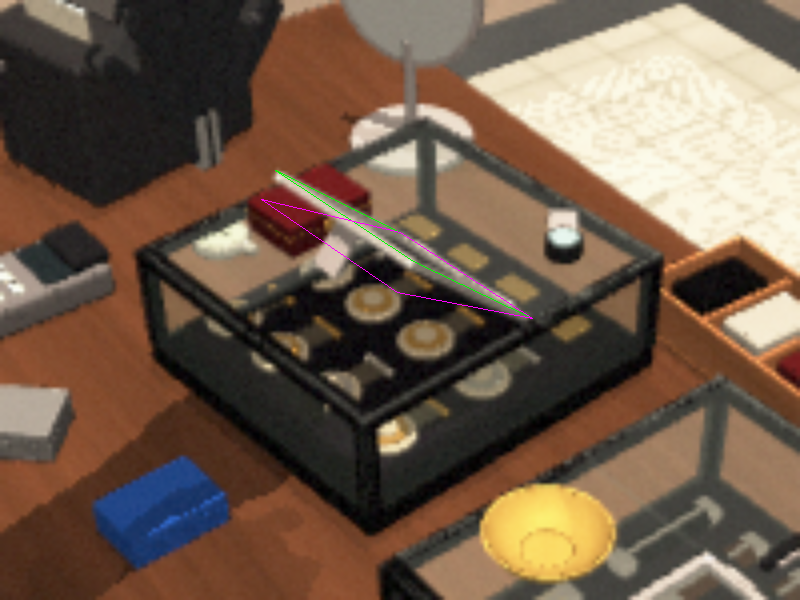

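The hatch matches the green 0.75 rad outline, with its front corner at (277,173), so it is fully open and holding.

```bash
python3 -c "
from workcell import bot
print(bot.job_done())"
```

```text
the job is handed in; nothing more can be done
None
```

The presentation box now lies flat on the left fixed glass, and one press opened the medal hatch, which was still fully open 2 s later; I touched nothing else and handed the job in at about 11 s.

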